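Feel out the tight slideway keeper

ROBOT

A 7-joint arm with a two-finger parallel gripper is mounted at the origin on a cart in front of the work surface, level with it; the furniture and walls round the work are solid. World frame = base frame: x ahead of the robot, y to its left, z up, the work surface at z = 0. Lengths are in m, angles in rad, forces in N, time in s.
With the tool pointing down it reaches from about 0.425 to 0.925 m from the base axis. Payload 6.8 kg.
Tool frame: the origin (TCP) lies at the very end of the fingers, on their centre line; the grasp point (between the pads) lies 19 mm behind it; z points along the fingers, y is the line along which they close (so a half turn about z gives the same grasp; the last joint's range is limited). The gripper opens to 85 mm and grips with 20 to 120 N. Pads are 22 mm wide; open, the fingers measure 114 mm over their backs; the gripper's body (76 mm by 85 mm) begins 54 mm behind the grasp point. The pads swing forward as they close: fully open they stand 13 mm farther back than shut.
Start: joints at [-1.333, 0.477, 0.022, 1.555, -0.011, 1.109, -0.083], TCP at [0.229, 0.635, 0.231] pointing down, gripper open.
Joint ranges: [-2.96, 2.96], [-0.34, 2.1], [-1.41, 1.46], [0.24, 2.44], [-1.37, 4.51], [0.17, 1.92], [-2.96, 2.96]. Speed limits (rad/s): [2.39, 2.39, 3.14, 3.14, 3.14, 3.14, 3.14].

INTERFACE

Orientations are given as a unit quaternion [w, x, y, z].
In Python, from station import bot gives the robot as it stands. The module is installed in compiled form; this text tells all that it offers.
- The arm moves only by the shell command python3 -m jog 'ROWS' [OPENING] [FORCE]. ROWS is JSON, a list of rows, each a list of 4 numbers: the shift along the tool's x, y, z in cm, then the turn about the tool's z in rad. In form: [[x, y, z, spin], ...]. A call has 1 to 20 rows; each row is the pose to reach, as a shift and turn from the pose commanded when the call began, along the tool's axes at that moment; what a row does not reach only later rows make up. A row lasts 1/12 s, in which the tool goes at most 41.7 mm and 7.16 degrees, less where a joint would pass 70% of its speed; a pose out of reach is approached as far as the arm can. A call with a gripper value outside its range is refused whole. OPENING is the closure, from -1 (fully open) to 1 (shut), set as the call begins (- or left out, the last holds). The fingers move at their own pace and stop on an object; FORCE is the grip in N (left out, the last holds). Time passes only in rows, so rows that repeat a pose let the fingers close. It gives the time, the measured TCP pose, the force, the opening and the grip force at its end, in the units of the state.
- bot.get_obs(): the state, without advancing time (a new reading comes with each control period).
- bot.read_camera(name): name is "side" or "top"; returns a dict with "pixels" (420x560x3 uint8, red, green, blue), "depth" (420x560 float32, m along the optical axis (not along the pixel's ray), 0 where there is no reading), "fovy" (degrees; the focal length in pixels is half the picture's height over the tangent of half this angle, whatever the lens; pixels are square), "cx", "cy" (the principal point, pixels), "pose" (4x4, takes a point from camera to world coordinates). Camera axes: x right, y down, z forward; pixel columns grow to the right and rows downward; lengths in m; the calibration is good to about 2 mm. A picture is of the moment at which its call begins.
- bot.hand_in(): hands the job in; it is judged then, once.
The state is a dict: "t": time; "q": joint angles; "joint_vel": joint speeds; "joint_torque": joint torques, N m; "eef_pos": TCP position; "tool_rot": TCP orientation; "contact_force": force on the tool from outside, world axes, zero at the start; "torque": the same for the moment, N m; "gripper_width": opening from 0.0 (shut) to 1.0 (fully open); "grasp_force": force on a finger pad.
Only numpy, scipy, OpenCV 4.12 (cv2) and the standard library are available. Lean on these libraries where they do the work, as an engineer would, in place of code of your own. Each camera call takes 0.05 s, during which the arm holds its last target. There are 200 camera calls.

TASK

One of the two grey slideway keepers on the bench has a gap that is still too tight: slide the feeler blade by its handle into a keeper's gap to find out whether it fits or jams, and leave it pushed fully home, handle up against the face, in the gap that takes it. Then lay the diamond hand pad flat on the middle of the top of the other keeper, the one where the blade jams, ready for regrinding. Leave the two glass pieces and the round tin where they stand.

Things in the scene. Friction and masses are not known exactly. Their poses are not given: they have to be found in the camera images.
- feeler: gauge lying on the bench: wooden handle 86 x 24 x 28 mm high with brass ferrule at its front end, then a flat steel blade 76 x 25 x 6 mm with a round end. 0.22 kg. Origin: centre of the handle's underside (handle x -43 to +43 mm); x points to the tip. Handle on the bench, the blade is at z 11 to 17 mm, level with the gaps: slide it in just off the bench. Pinch the handle's 24 mm
- feeler_shoulder (a point): point on the feeler where the blade leaves the handle's ferrule (x = +43 mm, 14 mm above the handle's underside). Fully home, it is at the keeper's mouth
- feeler_tip (a point): tip of the feeler's blade (x = +119 mm, 14 mm above the handle's underside)
- keeper_1: grey metal block, 104 (x) x 80 (y) x 42 mm high, fixed, flat top, low feet (106 mm over them). Origin: centre of its underside; x points inward from the front face (x = -52 mm), which has the mouth of a flat slot, the gap: 33 mm wide, z 9 to 19 mm, 82 mm deep, back closed. Both keepers look the same; in one, not always the same, a hidden boss stops the blade dead 31 mm in, the other is clear
- keeper_2: grey metal block, 104 (x) x 80 (y) x 42 mm high, fixed, flat top, low feet (106 mm over them). Origin: centre of its underside; x points inward from the front face (x = -52 mm), which has the mouth of a flat slot, the gap: 33 mm wide, z 9 to 19 mm, 82 mm deep, back closed. Both keepers look the same; in one, not always the same, a hidden boss stops the blade dead 31 mm in, the other is clear
- keeper_1_mouth (a point): centre of the gap's mouth in the front face of keeper_1, 14 mm above the bench
- keeper_2_mouth (a point): centre of the gap's mouth in the front face of keeper_2, 14 mm above the bench
- keeper_1_top (a point): centre of the flat top of keeper_1, 42 mm above the bench
- keeper_2_top (a point): centre of the flat top of keeper_2, 42 mm above the bench
- pad: diamond hand pad, a flat black block with a green face below, 55 mm (its x) x 90 mm (its y) x 22 mm high, 0.07 kg, lying on the bench. Origin: centre of its underside. Pinch across the 55 mm
- glass_blue_bar: bystander: translucent blue glass bar, 25 x 100 x 18 mm, lying on the bench. Origin: centre of its underside, y along its length
- polish_tin: bystander: round tin with a green lid, 77 mm across, 34 mm high. Origin: centre of its underside
- glass_octagon: bystander: teal eight-sided glass block, 55 x 55 x 42 mm. Origin: centre of its underside
There are look-alikes about, which are no part of the job. Of the things like the pad, leave any that is orange; of the rest the larger one is meant.

How it is judged:
On the way:
1. the feeler blade is pushed fully home in the gap that takes it, before the hand pad lies on a keeper (((x of feeler_shoulder in the frame of keeper_1 between -0.06 and -0.046 m and y of feeler_shoulder in the frame of keeper_1 between -0.01 and 0.01 m and z of feeler_shoulder in the frame of keeper_1 between 0.004 and 0.024 m and angle between the x axis of feeler and the x axis of keeper_1, either way round below 0.2 rad) or (x of feeler_shoulder in the frame of keeper_2 between -0.06 and -0.046 m and y of feeler_shoulder in the frame of keeper_2 between -0.01 and 0.01 m and z of feeler_shoulder in the frame of keeper_2 between 0.004 and 0.024 m and angle between the x axis of feeler and the x axis of keeper_2, either way round below 0.2 rad)) and horizontal distance between pad and keeper_1_top above 0.06 m and horizontal distance between pad and keeper_2_top above 0.06 m), for 0.2 s.
At the end, for the whole second after the job is handed in: The feeler rests with its blade in the gap that takes it, its shoulder within 8 mm of that keeper's face and 10 mm of the gap's middle line; the hand pad lies flat (within 0.08 rad) on the top of the other keeper, its centre within 30 mm of the top's centre; both released and at rest ((((x of feeler_shoulder in the frame of keeper_1 between -0.06 and -0.046 m and y of feeler_shoulder in the frame of keeper_1 between -0.01 and 0.01 m and z of feeler_shoulder in the frame of keeper_1 between 0.004 and 0.024 m and angle between the x axis of feeler and the x axis of keeper_1, either way round below 0.2 rad) and (horizontal distance between pad and keeper_2_top below 0.03 m and z of pad in the frame of keeper_2_top between -0.004 and 0.005 m and angle between pad's own z axis and vertical below 0.08 rad)) or ((x of feeler_shoulder in the frame of keeper_2 between -0.06 and -0.046 m and y of feeler_shoulder in the frame of keeper_2 between -0.01 and 0.01 m and z of feeler_shoulder in the frame of keeper_2 between 0.004 and 0.024 m and angle between the x axis of feeler and the x axis of keeper_2, either way round below 0.2 rad) and (horizontal distance between pad and keeper_1_top below 0.03 m and z of pad in the frame of keeper_1_top between -0.004 and 0.005 m and angle between pad's own z axis and vertical below 0.08 rad))) and linear speed of each of feeler, pad below 0.02 m/s); the robot touches nothing.
It fails at once if a bystander (glass bar, tin or glass block) is moved by more than 30 mm (distance of any of glass_blue_bar, polish_tin, glass_octagon from where it was at the start of the episode above 0.03 m).
It also fails if it takes over 67 s, if anything falls off the work surface, if the arm or the gripper's body presses on something with over 40 N, if the wrist force passes 120 N, or if a joint passes its speed limit or range.

## Working session

There is one attempt and no reset: what is moved stays moved. The work goes in short steps, Python scripts to look and compute and a shell command to move; the robot and the scene stay as the last step left them, time stands still between calls to the robot, and variables do not carry over. Pictures are saved under pics/ and viewed, at most 10 in all, crops included, and the job is handed in when it is done.

```bash
mkdir -p pics
cat > h.py <<'E'
import numpy as np, cv2
from station import bot
def cam(n):
    c=bot.read_camera(n); c['f']=c['pixels'].shape[0]/2/np.tan(np.radians(c['fovy'])/2); return c
def ray(c,u,v,z):
    d=c['pose'][:3,:3]@np.array([(u-c['cx'])/c['f'],(v-c['cy'])/c['f'],1]); o=c['pose'][:3,3]
    return o+d*(z-o[2])/d[2]
def cloud(c):
    v,u=np.mgrid[:420,:560]; d=c['depth']
    P=np.stack([(u-c['cx'])/c['f']*d,(v-c['cy'])/c['f']*d,d],-1)
    return P@c['pose'][:3,:3].T+c['pose'][:3,3]
def save(c,n): cv2.imwrite('pics/'+n,c['pixels'][:,:,::-1])
E
python3 - <<'E'
from h import *
for n in('top','side'):
    c=cam(n); save(c,n+'0.png'); np.savez(n+'0.npz',**c); print(n,c['pose'].round(3).tolist(),c['f'])
o=bot.get_obs();print(o['t'],o['eef_pos'],o['tool_rot'])
E
```

```text
top [[-0.018, -0.991, 0.132, 0.43], [-1.0, 0.02, 0.017, 0.011], [-0.019, -0.132, -0.991, 1.342], [0.0, 0.0, 0.0, 1.0]] 481.6453470683861
side [[0.96, -0.15, 0.237, 0.365], [-0.281, -0.519, 0.808, -0.853], [0.002, -0.842, -0.54, 0.646], [0.0, 0.0, 0.0, 1.0]] 442.1644434720181
0.1 [0.22863731 0.63456056 0.23041161] [-7.36674249e-05  1.72056015e-01  9.85086826e-01 -8.17666118e-04]
```

View pics/top0.png

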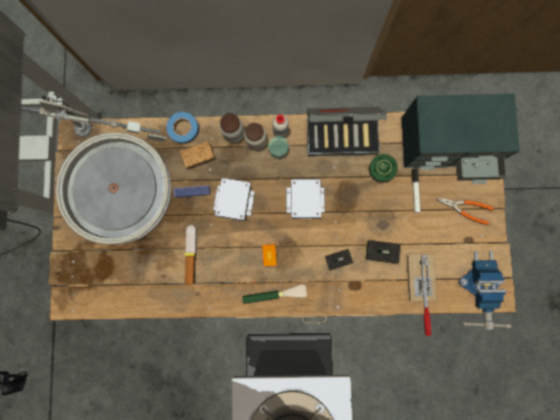

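View pics/side0.png

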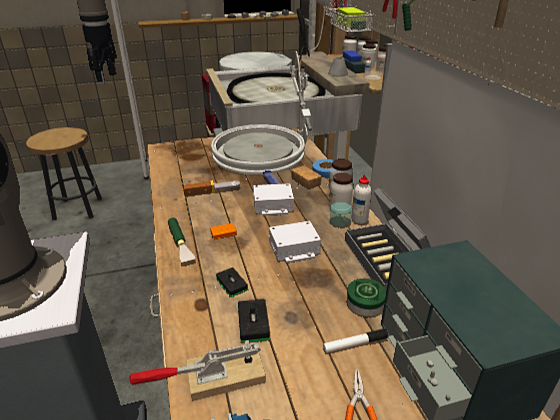

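```bash
cat > m.py <<'E'
from h import *
import sys
def load(n):
    c=dict(np.load(n+'0.npz')); return c
t=load('top');s=load('side');T=cloud(t);S=cloud(s)
def rect(n,c,P,m):
    k,_=cv2.findContours(m.astype(np.uint8),0,2)
    for q in k:
        if cv2.contourArea(q)<60: continue
        mm=np.zeros(m.shape,np.uint8);cv2.drawContours(mm,[q],-1,1,-1);z=P[...,2][(mm>0)&m]
        zz=np.median(z); w=np.array([ray(c,*p[0],zz)[:2] for p in q],np.float32)
        r=cv2.minAreaRect(w*1000); M=(np.array(cv2.moments(mm,True)['m10'])/mm.sum(),cv2.moments(mm,True)['m01']/mm.sum())
        print(n,'z',zz.round(4),'c',np.round(r[0],1),'sz',np.round(r[1],1),'ang',round(r[2],1),'px',np.round(M))
for nm,c,P in(('top',t,T),('side',s,S)):
    hsv=cv2.cvtColor(c['pixels'],cv2.COLOR_RGB2HSV);H,Sa,V=[hsv[...,i].astype(int) for i in range(3)]
    X,Y,Z=P[...,0],P[...,1],P[...,2]
    roi=(X>.3)&(X<.85)&(Y>-.4)&(Y<.45)
    rect(nm+' keeper',c,P,roi&(Sa<40)&(Z>.036)&(Z<.050)&(V>120)&(X>.45))
    rect(nm+' dark',c,P,roi&(V<70)&(Z>.01)&(Z<.04)&(X<.6))
    rect(nm+' raised',c,P,roi&(Z>.009)&(Y>.2)&(X<.62))
    rect(nm+' blue',c,P,roi&(H>105)&(H<130)&(Sa>80)&(Y>.1)&(Z<.04))
u=t['pixels'][170:300,170:330];u2=s['pixels'][165:270,170:330]
a=cv2.resize(u,(800,650)[:2],interpolation=2)[:420];cv2.imwrite('pics/c1.png',np.hstack([cv2.resize(t['pixels'][170:230,205:335],None,fx=6,fy=6,interpolation=2)])[:,:,::-1])
cv2.imwrite('pics/c2.png',cv2.resize(u2,None,fx=5,fy=5,interpolation=2)[:,:,::-1])
E
python3 m.py
```

```text
top keeper z 0.0422 c [626.3 -50.1] sz [ 79.4 102.1] ang 88.7 px [306. 198.]
top keeper z 0.0422 c [630.4 149.5] sz [ 80.3 103.9] ang 79.7 px [232. 199.]
top keeper z 0.0393 c [668.1 387.9] sz [120.8 297. ] ang 89.7 px [151. 189.]
top dark z 0.0169 c [ 460.7 -136.9] sz [35.9 63.3] ang 17.2 px [339. 259.]
top dark z 0.022 c [ 479.1 -255.8] sz [86.7 49.8] ang 81.3 px [382. 251.]
top raised z 0.023 c [479.9 268.9] sz [158.4  27.5] ang 0.2 px [190. 255.]
top raised z 0.0283 c [569.5 392.6] sz [102.3 121.3] ang 0.6 px [141. 219.]
side keeper z 0.041 c [628.9 -53.9] sz [ 79.6 103.2] ang 89.1 px [294. 234.]
side keeper z 0.0408 c [631.4 145.9] sz [ 80.1 103. ] ang 79.7 px [273. 192.]
side dark z 0.0207 c [ 479.7 -267.9] sz [98.3 54.2] ang 81.7 px [253. 319.]
side dark z 0.0157 c [ 461.  -144.5] sz [43.  73.7] ang 16.5 px [231. 280.]
side raised z 0.0174 c [482.2 268.7] sz [ 55.6 160.4] ang 89.7 px [208. 187.]
side raised z 0.0252 c [572.2 396.7] sz [ 98.8 173.1] ang 2.7 px [236. 160.]
```

View pics/c1.png

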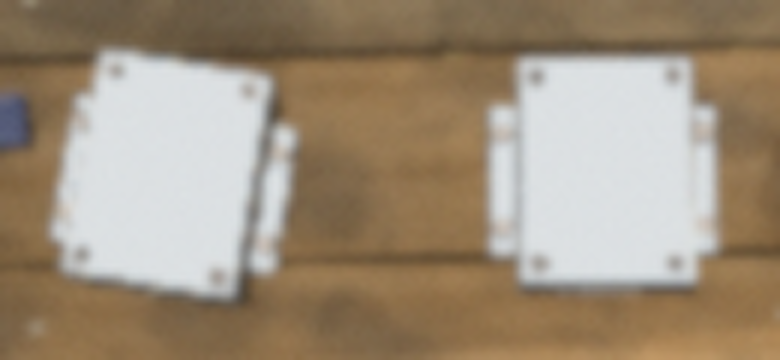

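View pics/c2.png

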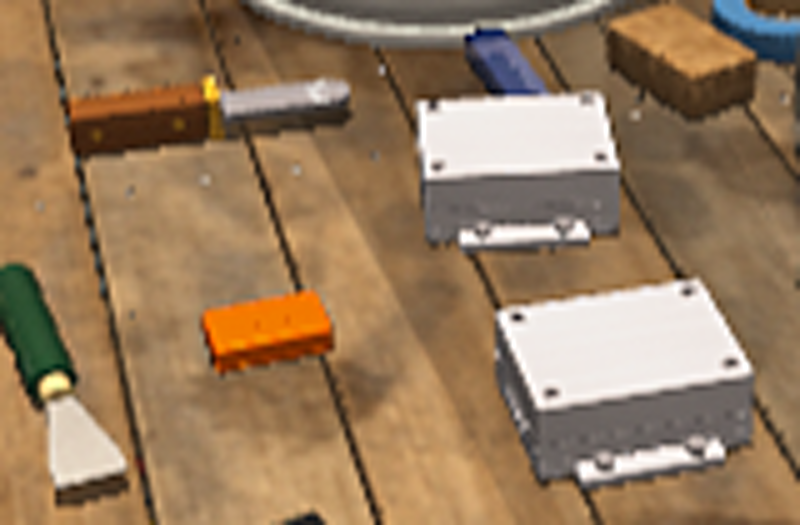

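```bash
cat > go.py <<'E'
from h import *
import sys
from scipy.spatial.transform import Rotation as R
def go(x,y,z,yaw):  # yaw deg of feeler-like axis; tool y = yaw+90
    o=bot.get_obs(); q=o['tool_rot']; M=R.from_quat([q[1],q[2],q[3],q[0]]).as_matrix()
    d=M.T@(np.array([x,y,z])-o['eef_pos'])*100
    cur=np.degrees(np.arctan2(M[1,1],M[0,1]))
    s=-((yaw+90-cur+90)%180-90)
    print('t',round(o['t'],2),'pos',o['eef_pos'].round(4),'toolY',round(cur,2),'tilt',M[:,2].round(3),'F',np.round(o['contact_force'],1),'w',round(o['gripper_width'],3),'gf',round(o['grasp_force'],1))
    print('shift',d.round(2),'spin',round(np.radians(s),4))
go(*map(float,sys.argv[1:]))
E
python3 go.py .4415 .2689 .12 0.2
```

```text
t 0.1 pos [0.2286 0.6346 0.2304] toolY 70.19 tilt [-0.    -0.002 -1.   ] F [ 0.  -0.2  0.7] w 0.998 gf 0.0
shift [-32.42 -27.17  11.09] spin -0.3493
```

```bash
python3 -m jog '[[-3,-2.5,0,-0.1],[-6,-5,1,-0.2],[-9.7,-8.1,2,-0.3],[-13,-10.9,3,-0.349],[-16.2,-13.6,4,-0.349],[-19.5,-16.3,5,-0.349],[-22.7,-19,6,-0.349],[-26,-21.7,7,-0.349],[-29,-24.5,9,-0.349],[-32.4,-27.2,11,-0.349],[-32.4,-27.2,11,-0.349],[-32.4,-27.2,11,-0.349],[-32.4,-27.2,11,-0.349]]' -0.3 40; python3 go.py .4415 .2689 .005 0.2
```

```text
t: 1.18
eef_pos: [0.4416, 0.2673, 0.1205]
tool_rot: [-0.001, 0.0, 1.0, -0.001]
contact_force: [-1.0, 0.9, 0.5]
gripper_width: 0.651
grasp_force: 0.0
t 1.18 pos [0.4416 0.2673 0.1205] toolY 89.96 tilt [-0.001 -0.002 -1.   ] F [-1.   0.9  0.5] w 0.651 gf 0.0
shift [-0.    0.18 11.55] spin -0.0042
```

```bash
python3 -m jog '[[0,0.18,3,0],[0,0.18,6,0],[0,0.18,9,0],[0,0.18,10.5,0],[0,0.18,11.4,0],[0,0.18,11.4,0],[0,0.18,11.4,0]]'; python3 -m jog '[[0,0,0,0],[0,0,0,0],[0,0,0,0],[0,0,0,0],[0,0,0,0],[0,0,0,0],[0,0,0,0],[0,0,0,0]]' 1 60;  python3 go.py .4415 .2689 .005 0.2
```

```text
t: 1.77
eef_pos: [0.4413, 0.2723, 0.0077]
tool_rot: [0.0, -0.002, 1.0, 0.0]
contact_force: [0.1, 0.1, -1.2]
gripper_width: 0.655
grasp_force: 0.0
t: 2.43
eef_pos: [0.4423, 0.2718, 0.0088]
tool_rot: [0.001, -0.001, 1.0, 0.001]
contact_force: [-0.8, 0.2, 5.8]
gripper_width: 0.266
grasp_force: 59.3
t 2.43 pos [0.4423 0.2718 0.0088] toolY 90.17 tilt [ 0.002  0.002 -1.   ] F [-0.8  0.2  5.8] w 0.266 gf 59.3
shift [ 0.08 -0.29  0.38] spin -0.0006
```

```bash
python3 -m jog '[[0,0,-1.5,0],[0,0,-1.5,0],[0,0,-1.5,0],[0,0,-1.5,0]]'; python3 go.py .447 .183 .02 -10.3
```

```text
t: 2.77
eef_pos: [0.4414, 0.2712, 0.0223]
tool_rot: [0.0, -0.002, 1.0, 0.0]
contact_force: [0.2, 0.9, -2.7]
gripper_width: 0.267
grasp_force: 59.1
t 2.77 pos [0.4414 0.2712 0.0223] toolY 90.18 tilt [ 0.  0. -1.] F [ 0.2  0.9 -2.7] w 0.267 gf 59.1
shift [-0.53 -8.82  0.23] spin 0.1829
```

```bash
python3 -m jog '[[-0.1,-2,0,0.05],[-0.3,-4,0,0.1],[-0.4,-6,0,0.15],[-0.5,-8,0,0.183],[-0.5,-8.8,0,0.183],[-0.5,-8.8,0,0.183],[-0.5,-8.8,0,0.183],[-0.5,-8.8,0,0.183]]'
cat > look.py <<'E'
from h import *
import sys
from scipy.spatial.transform import Rotation
t=cam('top');save(t,sys.argv[1]);P=cloud(t)
hsv=cv2.cvtColor(t['pixels'],cv2.COLOR_RGB2HSV);H,Sa,V=[hsv[...,i].astype(int) for i in range(3)]
X,Y,Z=P[...,0],P[...,1],P[...,2]
zt=float(sys.argv[2]) # blade top height; roi centre y
x0,x1,y0,y1=map(float,sys.argv[3:7])
m=(X>x0)&(X<x1)&(Y>y0)&(Y<y1)&(Z>zt-.007)&(Z<zt+.02)&(Sa<90)
v,u=np.nonzero(m);w=np.array([ray(t,a,b,zt)[:2] for a,b in zip(u,v)],np.float32)*1000
r=cv2.minAreaRect(w);print('blade n',len(w),'c',np.round(r[0],1),'sz',np.round(r[1],1),'ang',round(r[2],1),'Zmed',np.median(Z[m]),'mean',w.mean(0),'maxx',w[:,0].max())
vx,vy,_,_=cv2.fitLine(w,2,0,.01,.01).ravel();print('axis deg',np.degrees(np.arctan(vy/vx)))
s=cam('side');save(s,'s'+sys.argv[1])
a=t['pixels'][170:300,170:330];b=s['pixels'][160:260,200:360]
cv2.imwrite('pics/x'+sys.argv[1],np.hstack([cv2.resize(a,(480,390),interpolation=2),cv2.resize(b,(320,200),interpolation=2)[[min(i,199) for i in range(390)]]])[:,:,::-1])
E
python3 look.py a.png .03 .48 .585 .1 .22; python3 go.py .447 .183 .02 -10.3
```

```text
t: 3.43
eef_pos: [0.4467, 0.1846, 0.0222]
tool_rot: [0.0, 0.089, 0.996, 0.001]
contact_force: [-0.2, 0.4, -2.1]
gripper_width: 0.269
grasp_force: 59.0
blade n 330 c [537.  153.3] sz [66.2 98.6] ang 88.8 Zmed 0.031246033192268596 mean [539.43567 162.88693] maxx 586.9995
axis deg -21.426123
t 3.53 pos [0.4467 0.1847 0.0223] toolY 79.83 tilt [ 0.     0.001 -1.   ] F [-0.1  0.7 -1.6] w 0.267 gf 59.0
shift [-0.06 -0.16  0.23] spin 0.0022
```

View pics/xa.png

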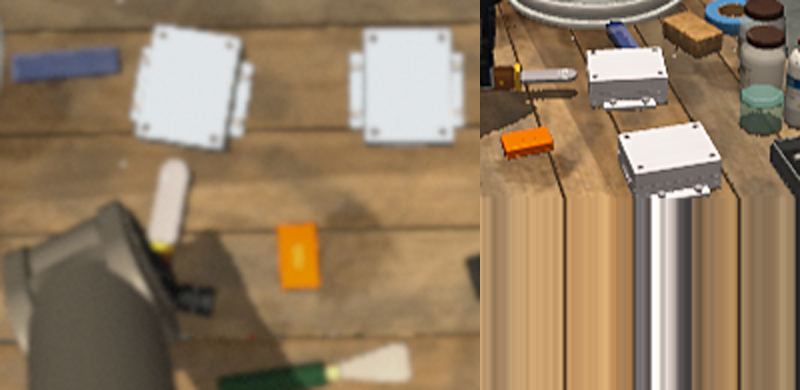

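```bash
cat > bl.py <<'E'
from h import *
import sys
zt,x0,x1,y0,y1,kx,ky,ka=map(float,sys.argv[1:9]);ka=np.radians(ka)
for n in('top','side'):
    t=cam(n);P=cloud(t)
    Sa=cv2.cvtColor(t['pixels'],cv2.COLOR_RGB2HSV)[...,1].astype(int)
    X,Y,Z=P[...,0],P[...,1],P[...,2]
    m=(X>x0)&(X<x1)&(Y>y0)&(Y<y1)&(Z>zt-.007)&(Z<zt+.012)&(Sa<80)
    v,u=np.nonzero(m);w=np.array([ray(t,a,b,zt)[:2] for a,b in zip(u,v)])-[kx,ky]
    w=w@np.array([[np.cos(ka),-np.sin(ka)],[np.sin(ka),np.cos(ka)]])*1000
    w=w.astype(np.float32);vx,vy,px,py=cv2.fitLine(w,2,0,.01,.01).ravel()
    print(n,len(w),'Z',np.median(Z[m]),'axis in keeper deg',np.degrees(np.arctan(vy/vx)),'y at mouth',py+(-52-px)*vy/vx,'x',w[:,0].min(),w[:,0].max(),'ymean',w[:,1].mean())
E
python3 bl.py .031 .495 .566 .14 .21 .6304 .1495 -10.3
```

```text
top 229 Z 0.030689460369463184 axis in keeper deg -1.356606 y at mouth -0.46375388 x -138.2524 -67.45266 ymean 0.7656356
side 147 Z 0.029084087715269935 axis in keeper deg -0.40458882 y at mouth -7.656181 x -137.98607 -67.97902 ymean -7.301777
```

```bash
python3 -m jog '[[0,0,0.7,-0.012],[0,0,1.3,-0.012],[0,0,1.3,-0.012],[-0.5,0,1.3,-0.012],[-1,0,1.3,-0.012],[-1.5,0,1.3,-0.012],[-2,0,1.3,-0.012],[-2.5,0,1.3,-0.012],[-3,0,1.3,-0.012],[-3.5,0,1.3,-0.012],[-4,0,1.3,-0.012],[-4,0,1.3,-0.012]]';  python3 -m jog '[[-0.4,0,0,0],[-0.8,0,0,0],[-1.2,0,0,0],[-1.2,0,0,0]]'; python3 go.py .447 .183 .02 -10.3; python3 bl.py .018 .495 .571 .14 .21 .6304 .1495 -10.3
```

```text
t: 4.63
eef_pos: [0.4875, 0.1758, 0.0094]
tool_rot: [0.001, 0.084, 0.996, 0.0]
contact_force: [0.3, -0.2, -2.1]
gripper_width: 0.265
grasp_force: 59.6
t: 4.97
eef_pos: [0.499, 0.1739, 0.0095]
tool_rot: [0.001, 0.084, 0.996, 0.0]
contact_force: [-0.3, 0.4, -1.8]
gripper_width: 0.27
grasp_force: 59.6
t 4.97 pos [0.499  0.1739 0.0095] toolY 80.35 tilt [ 0.001  0.    -1.   ] F [-0.3  0.4 -1.8] w 0.27 gf 59.6
shift [ 5.28  0.03 -1.06] spin 0.0114
top 70 Z 0.01868084720837071 axis in keeper deg 22.252016 y at mouth 6.251113 x -87.821304 -58.72481 ymean -2.111788
side 84 Z 0.016491467305290886 axis in keeper deg 9.832584 y at mouth -4.1582265 x -133.40569 -58.59509 ymean -10.006892
```

```bash
python3 -m jog '[[-0.5,0,0,0],[-1,0,0,0],[-1,0,0,0]]';  python3 -m jog '[[-0.5,0,0,0],[-1,0,0,0],[-1.5,0,0,0],[-2,0,0,0],[-2.3,0,0,0],[-2.5,0,0,0],[-2.5,0,0,0]]'; python3 go.py .447 .183 .02 -10.3; python3 look.py b.png .02 .48 .585 .1 .22
```

```text
t: 5.32
eef_pos: [0.5092, 0.1722, 0.0095]
tool_rot: [0.001, 0.084, 0.996, 0.0]
contact_force: [-0.5, -0.3, -2.0]
gripper_width: 0.268
grasp_force: 59.6
t: 5.9
eef_pos: [0.5331, 0.1679, 0.0094]
tool_rot: [0.0, 0.084, 0.996, 0.0]
contact_force: [-0.0, 0.2, -0.7]
gripper_width: 0.268
grasp_force: 59.8
t 5.9 pos [0.5331 0.1679 0.0094] toolY 80.36 tilt [ 0.001  0.    -1.   ] F [-0.   0.2 -0.7] w 0.268 gf 59.8
shift [ 8.74  0.04 -1.07] spin 0.0115
blade n 27 c [578.8 135.6] sz [36.  11.1] ang 88.8 Zmed 0.03157752537306102 mean [577.8927  136.06882] maxx 584.7379
axis deg 85.22879
```

View pics/xb.png

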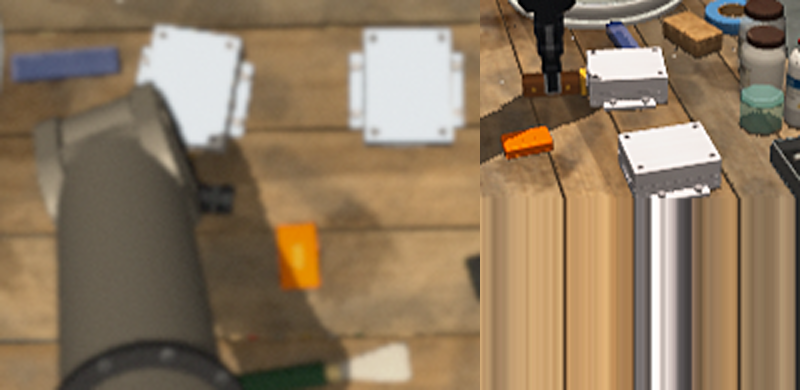

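Left keeper takes the blade: the ferrule is just short of its face in the side view. I'll press on to contact.

```bash
python3 -m jog '[[-0.2,0,0,0],[-0.3,0,0,0],[-0.3,0,0,0]]'; python3 -m jog '[[-0.1,0,0,0],[-0.2,0,0,0],[-0.2,0,0,0]]'; python3 go.py .447 .183 .02 -10.3
```

```text
t: 6.25
eef_pos: [0.535, 0.1678, 0.0093]
tool_rot: [-0.0, 0.084, 0.996, 0.0]
contact_force: [-3.0, 0.5, 2.8]
gripper_width: 0.267
grasp_force: 60.2
t: 6.5
eef_pos: [0.5362, 0.1677, 0.0093]
tool_rot: [-0.001, 0.084, 0.996, -0.0]
contact_force: [-6.9, 1.4, 7.0]
gripper_width: 0.264
grasp_force: 60.9
t 6.5 pos [0.5362 0.1677 0.0093] toolY 80.41 tilt [-0.002  0.    -1.   ] F [-6.9  1.4  7. ] w 0.264 gf 60.9
shift [ 9.06  0.03 -1.05] spin 0.0124
```

```bash
python3 -m jog '[[0,0,0.1,0],[0,0,0.1,0]]'; python3 -m jog '[[0,0,0.1,0],[0,0,0.1,0],[0,0,0.1,0],[0,0,0.1,0],[0,0,0.1,0],[0,0,-1,0],[0,0,-4,0],[0,0,-8,0],[0,0,-12,0],[0,0,-13,0]]' -0.2; python3 go.py .48 -.258 .13 -8.5
```

```text
t: 6.67
eef_pos: [0.5362, 0.1677, 0.0091]
tool_rot: [-0.001, 0.084, 0.996, 0.0]
contact_force: [-9.2, 0.1, 15.0]
gripper_width: 0.27
grasp_force: 61.9
t: 7.5
eef_pos: [0.5408, 0.1683, 0.1451]
tool_rot: [0.004, 0.084, 0.996, 0.002]
contact_force: [1.4, 0.7, -0.5]
gripper_width: 0.6
grasp_force: 0.0
t 7.5 pos [0.5408 0.1683 0.1451] toolY 80.35 tilt [ 0.009  0.004 -1.   ] F [ 1.4  0.7 -0.5] w 0.6 gf 0.0
shift [ -1.14 -43.05   1.29] spin -0.0201
```

```bash
python3 -c "
from station import bot;print(bot.get_obs()['q'])"; python3 go.py .479 -.257 .14 81.3
```

```text
[-0.49506088  0.39391972  0.10459376  1.91354141 -0.05454907  0.82700131
  1.04049633]
t 7.5 pos [0.5408 0.1683 0.1451] toolY 80.35 tilt [ 0.009  0.004 -1.   ] F [ 1.4  0.7 -0.5] w 0.6 gf 0.0
shift [ -1.03 -42.97   0.29] spin 1.5542
```

```bash
python3 look.py c.png .02 .48 .585 .1 .22 | head -1
python3 - <<'E'
import cv2
s=cv2.imread('pics/sc.png');t=cv2.imread('pics/c.png')
cv2.imwrite('pics/c3.png',cv2.resize(s[160:340,180:360],None,fx=3,fy=3,interpolation=2))
E
```

```text
blade n 26 c [581.5 139.8] sz [43.6 12.8] ang 81.7 Zmed 0.032693660528448576 mean [579.14465 136.24055] maxx 587.13226
```

View pics/c3.png

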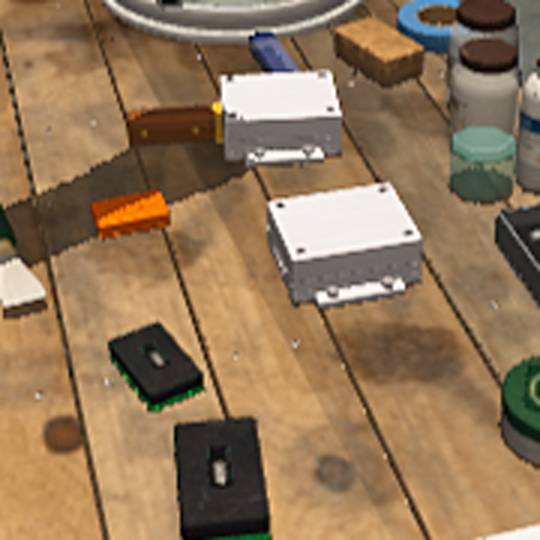

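```bash
python3 -m jog '[[-0.1,-3,0,0.12],[-0.2,-6.5,0,0.24],[-0.3,-10,0,0.36],[-0.4,-13.5,0,0.48],[-0.5,-17,0,0.6],[-0.6,-20.5,0,0.72],[-0.7,-24,0,0.84],[-0.8,-27.5,0,0.96],[-0.8,-31,0,1.08],[-0.9,-34,0,1.2],[-1,-37,0,1.32],[-1,-40,0,1.44],[-1,-43,0.3,1.554],[-1,-43,0.3,1.554],[-1,-43,0.3,1.554],[-1,-43,0.3,1.554]]' -1 40; python3 go.py .479 -.257 .012 81.3
```

```text
t: 8.93
eef_pos: [0.4748, -0.2574, 0.1343]
tool_rot: [-0.001, 0.758, 0.652, -0.0]
contact_force: [0.1, 0.1, -0.0]
gripper_width: 0.998
grasp_force: 0.0
t 8.93 pos [ 0.4748 -0.2574  0.1343] toolY -8.57 tilt [-0.002  0.001 -1.   ] F [ 0.1  0.1 -0. ] w 0.998 gf 0.0
shift [ 0.09  0.44 12.23] spin 0.0022
```

```bash
python3 -m jog '[[0,0.4,3,0],[0,0.4,6,0],[0,0.4,9,0],[0,0.4,11,0],[0,0.4,12.5,0],[0,0.4,13,0],[0,0.4,13,0],[0,0.4,13,0]]'; python3 -m jog '[[0,0,0,0],[0,0,0,0],[0,0,0,0],[0,0,0,0],[0,0,0,0],[0,0,0,0],[0,0,0,0],[0,0,0,0]]' 1 40;python3 -m jog '[[0,0,-2,0],[0,0,-5,0],[0,0,-9,0],[0,0,-9,0],[0,0,-9,0]]'; python3 go.py .628 -.05 .13 81.3
```

```text
t: 9.6
eef_pos: [0.4797, -0.2582, 0.0056]
tool_rot: [-0.0, 0.758, 0.652, 0.0]
contact_force: [0.7, 1.0, -0.5]
gripper_width: 0.999
grasp_force: 0.0
t: 10.27
eef_pos: [0.4801, -0.259, 0.0065]
tool_rot: [0.001, 0.758, 0.652, 0.001]
contact_force: [-0.7, 1.0, 7.1]
gripper_width: 0.634
grasp_force: 41.9
t: 10.68
eef_pos: [0.4811, -0.2596, 0.0978]
tool_rot: [0.002, 0.758, 0.652, 0.002]
contact_force: [-0.4, 0.3, -1.4]
gripper_width: 0.635
grasp_force: 43.2
t 10.68 pos [ 0.4811 -0.2596  0.0978] toolY -8.65 tilt [ 0.005 -0.001 -1.   ] F [-0.4  0.3 -1.4] w 0.635 gf 43.2
shift [22.93 11.39 -3.17] spin 0.0009
```

```bash
python3 -m jog '[[3,1.5,0,-0.05],[6,3,0,-0.1],[9,4.5,0,-0.13],[12,6,0,-0.13],[15,7.5,0,-0.13],[18,9,0,-0.13],[20.5,10.2,0,-0.13],[22.8,11.3,0,-0.13],[22.8,11.3,0,-0.13],[22.8,11.3,0,-0.13],[22.8,11.3,0,-0.13]]'; python3 go.py .627 -.051 .05 89
python3 - <<'E'
from h import *
t=cam('top');s=cam('side')
cv2.imwrite('pics/d.png',np.hstack([cv2.resize(t['pixels'][160:260,240:390],None,fx=2.5,fy=3,interpolation=2),cv2.resize(s['pixels'][160:260,220:370],None,fx=2.8,fy=3,interpolation=2)])[:,:,::-1])
E
```

```text
t: 11.6
eef_pos: [0.6242, -0.0511, 0.0943]
tool_rot: [-0.001, 0.715, 0.7, -0.001]
contact_force: [0.5, 0.6, 0.1]
gripper_width: 0.633
grasp_force: 43.2
t 11.6 pos [ 0.6242 -0.0511  0.0943] toolY -1.22 tilt [-0.002 -0.001 -1.   ] F [0.5 0.6 0.1] w 0.633 gf 43.2
shift [0.02 0.29 4.43] spin -0.0038
```

View pics/d.png

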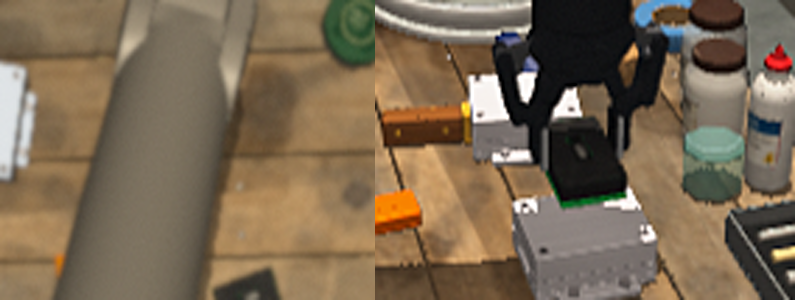

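```bash
python3 -m jog '[[0,0.2,1.5,0],[0,0.3,3,0],[0,0.3,3.8,0],[0,0.3,4.2,0],[0,0.3,4.2,0],[0,0.3,4.2,0]]'; python3 -m jog '[[0,0,0.15,0],[0,0,0.3,0],[0,0,0.3,0]]'; python3 go.py .627 -.051 .05 89
```

```text
t: 12.2
eef_pos: [0.6281, -0.0508, 0.0528]
tool_rot: [-0.0, 0.715, 0.7, -0.0]
contact_force: [0.5, 0.1, -0.7]
gripper_width: 0.633
grasp_force: 43.2
t: 12.45
eef_pos: [0.6285, -0.0505, 0.0505]
tool_rot: [0.0, 0.714, 0.7, 0.0]
contact_force: [-0.1, -0.6, -0.5]
gripper_width: 0.634
grasp_force: 43.2
t 12.45 pos [ 0.6285 -0.0505  0.0505] toolY -1.2 tilt [ 0.  0. -1.] F [-0.1 -0.6 -0.5] w 0.634 gf 43.2
shift [-0.05 -0.15  0.05] spin -0.0035
```

```bash
python3 -m jog '[[0,0,0.1,0],[0,0,0.2,0],[0,0,0.2,0]]'; python3 -m jog '[[0,0,0.1,0],[0,0,0.1,0],[0,0,0.1,0]]'
```

```text
t: 12.7
eef_pos: [0.6285, -0.0505, 0.0487]
tool_rot: [0.0, 0.714, 0.7, 0.0]
contact_force: [-0.1, -0.1, 1.3]
gripper_width: 0.63
grasp_force: 43.5
t: 12.95
eef_pos: [0.6285, -0.0505, 0.0486]
tool_rot: [-0.0, 0.715, 0.7, 0.0]
contact_force: [-4.7, 2.2, 10.2]
gripper_width: 0.629
grasp_force: 44.5
```

Contact; release, rise and check.

```bash
python3 -m jog '[[0,0,-0.05,0],[0,0,-0.05,0],[0,0,-0.05,0],[0,0,-0.05,0],[0,0,-0.05,0],[0,0,-0.05,0],[0,0,-1,0],[0,0,-3,0],[0,0,-6,0],[0,0,-10,0],[0,0,-14,0],[0,3,-16,0],[0,0,-18,0]]' -1; python3 -m jog '[[-3,-3,0,0],[-6,-6,0,0],[-9,-9,0,0],[-13,-12,0,0],[-17,-15,0,0],[-20,-18,0,0],[-20,-18,0,0],[-20,-18,0,0]]'
python3 - <<'E'
from h import *
t=cam('top');s=cam('side')
cv2.imwrite('pics/e.png',np.hstack([cv2.resize(t['pixels'][160:280,180:330],None,fx=2.6,fy=2.6,interpolation=2),cv2.resize(s['pixels'][160:280,200:350],None,fx=2.6,fy=2.6,interpolation=2)])[:,:,::-1])
for n,c in(('top',t),('side',s)):
    P=cloud(c);X,Y,Z=P[...,0],P[...,1],P[...,2]
    m=(X>.55)&(X<.7)&(Y>-.13)&(Y<.02)&(Z>.056)&(Z<.075)
    r=cv2.minAreaRect((P[m][:,:2]*1000).astype(np.float32));print(n,r,np.median(Z[m]))
    A=np.c_[P[m][:,:2],np.ones(m.sum())];print('slope',np.linalg.lstsq(A,Z[m],rcond=None)[0][:2])
    m=(X>.43)&(X<.575)&(Y>.13)&(Y<.2)&(Z>.015)&(Z<.036)
    r=cv2.minAreaRect((P[m][:,:2]*1000).astype(np.float32));print(n,'handle',r)
E
```

```text
t: 14.03
eef_pos: [0.6379, -0.0491, 0.2283]
tool_rot: [0.004, 0.713, 0.701, 0.001]
contact_force: [-0.5, 2.9, -0.0]
gripper_width: 1.004
grasp_force: 0.0
t: 14.7
eef_pos: [0.4398, -0.2513, 0.2282]
tool_rot: [0.0, 0.718, 0.696, -0.0]
contact_force: [0.6, 0.4, -0.1]
gripper_width: 0.996
grasp_force: 0.0
top ((627.5048217773438, -50.62732696533203), (86.39556121826172, 55.718544006347656), 88.81720733642578) 0.0641607980755835
slope [0.00099887 0.00035046]
top handle ((535.912109375, 168.47335815429688), (39.638309478759766, 101.25067138671875), 66.58804321289062)
side ((627.8561401367188, -56.44884490966797), (92.65115356445312, 55.31666946411133), 88.20756530761719) 0.06257540974113479
slope [0.01734786 0.01455116]
side handle ((529.8216552734375, 165.41531372070312), (29.45751953125, 69.05546569824219), 84.66166687011719)
```

View pics/e.png

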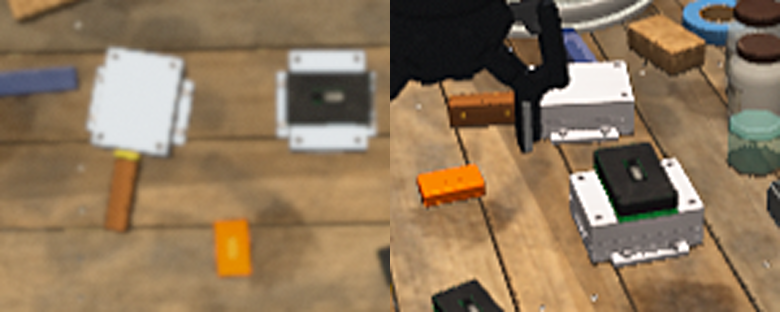

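The pad lies flat and centred on the right keeper. The feeler is home in the left keeper, with its ferrule at the face (pixel 127,153), so I'm handing in.

```bash
python3 -c "
from station import bot;print(bot.hand_in())"
```

```text
the job is handed in; nothing more can be done
None
```

I handed the job in at about 15 s: the feeler is fully home in the left keeper, which took it freely, and the diamond pad lies flat and centred on the right keeper. I took the right keeper as the jamming one by elimination, without trying the blade in it, and hand-in returned no verdict.

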